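# Tag the softest spring mount

### The arm

A 6-joint arm with a two-finger parallel gripper is mounted at the origin on a cart in front of the work surface, level with it; the furniture and walls round the work are solid. World frame = base frame: x ahead of the robot, y to its left, z up, the work surface at z = 0. Lengths are in mm, angles in rad, forces in N, time in s.
With the tool pointing down it reaches from about 300 to 775 mm from the base axis. Payload 14.6 kg.
Tool frame: the origin (TCP) lies on the centre line of the jaws, within the pads' length; the fingertips stand 19 mm ahead of it and the grasp point (between the pads) is the TCP (bot.tip_reach is the distance from the TCP to the fingertips, in mm); z points along the fingers, y is the line along which they close (so a half turn about z gives the same grasp; the last joint's range is limited). The gripper opens to 85 mm and grips with 20 to 120 N. Pads are 22 mm wide; open, the fingers measure 114 mm over their backs; the gripper's body (76 mm by 85 mm) begins 54 mm behind the grasp point. The pads swing forward as they close: fully open they stand 13 mm farther back than shut.
Start: joints at [1.191, 0.3, 1.521, -0, 1.321, -0.067], TCP at [169.246, 523.303, 250.281] pointing down, gripper open.
Joint ranges: [-3.03, 3.03], [-0.79, 2.21], [0.23, 2.52], [-1.04, 4.18], [0, 3.07], [-2.55, 2.55]. Speed limits (rad/s): [2.22, 2.22, 2.57, 3.14, 3.14, 3.14].

### API

Orientations are given as a unit quaternion [w, x, y, z].
In Python, from rig import bot gives the robot as it stands. Calls block until the motion is done:
- bot.move_to(position, orientation): joint-space move of the TCP to a pose.
- bot.servo_line(position, attitude=None, speed=150, until_force=None): straight line of the TCP; attitude=None keeps the orientation; speed is the mean speed in mm/s. With until_force (N) it stops when the force on the tool has changed by that much, and returns True; else False.
- bot.move_joints(angles): joint-space move.
- bot.move_gripper(opening, grip_force=None): finger opening in mm; grip_force is the grip in N (None keeps the last); returns when the fingers have stopped.
- bot.dwell(seconds).
- bot.ik(position, orientation): joint angles nearest the present ones, or None.
- bot.read_state(): the state.
- bot.read_camera(name): name is "scene" or "top" or "wrist"; returns a dict with "image" (400x640x3 uint8, blue, green, red), "depth" (400x640 float32, mm along the optical axis (not along the pixel's ray), 0 where there is no reading), "fovy" (degrees; the focal length in pixels is half the picture's height over the tangent of half this angle, whatever the lens; pixels are square), "cx", "cy" (the principal point, pixels), "eye" and "attitude" of the camera in the world; the wrist camera has in their place "mount" (4x4, takes a point from camera to tool coordinates, whose origin is the TCP and whose axes are the flange's). Camera axes: x right, y down, z forward; pixel columns grow to the right and rows downward; lengths in mm; the calibration is good to about 2 mm. A picture is of the moment at which its call begins: read the wrist's pose just before it.
A pose or a line that the arm cannot do raises bot.MotionError and nothing moves.
- bot.finish_job(): hands the job in; it is judged then, once.
The state is a dict: "clock": time; "joint_positions": joint angles; "qvel": joint speeds; "effort": joint torques, N m; "ee_pos": TCP position; "tool_rot": TCP orientation; "ft_force": force on the tool from outside, world axes, zero at the start; "moment": the same for the moment, N m; "grip_width": finger opening in mm; "grip_force": force on a finger pad.
Only numpy, scipy, OpenCV 4.12 (cv2) and the standard library are available. Lean on these libraries where they do the work, as an engineer would, in place of code of your own. Each camera call takes 0.05 s, during which the arm holds its last target. There are 200 camera calls.

### The job

Three spring mounts that look alike stand on the bench, each on its own plate with an upright tag behind its round pad. Using only the fingertips, press the three pads one after another from left to right, as seen from the robot, each by about a centimetre, to feel which spring is the softest; then push the tag of that mount fully down and leave the other two tags up. Pick nothing up, and leave the mounts and the things round them where they are.

Things in the scene. Friction and masses are not known exactly. Their poses are not given: they have to be found in the camera images.
- mount_a: one of three spring mounts that look alike (the letters say nothing about place or softness; their places and softness must be found out). A loose steel plate 110 x 64 x 12 mm, about 0.8 kg, lying flat on the bench, carries the spring pad at one end and the tag at the other. Origin: centre of the plate's underside; x along the plate from pad to tag (roughly away from the robot), z up. Pad axis at x = -28 mm, tag at x = +32 mm, both at y = 0
- mount_a_pad_top (a point): centre of the flat top of mount_a's round black rubber pad, 44 mm across, on a coil spring above a dark cup; 70 mm above the bench when free; moves with the pad
- pad_a (a joint): how far mount_a's pad is pressed down, 0 (free) to 0.020 m (stop). It springs back. Pressed down 10 mm, the softest of the three pads pushes back with about 4 N, the two others with about 8 and 11 N
- mount_a_tag_top (a point): centre of the flat top lip (18 mm along x, 28 mm along y) of mount_a's upright sheet-aluminium tag in its slotted guide block; 62 mm above the bench when up, 42 mm when fully down; the guide block's top is at 36 mm; moves with the tag
- mount_b: one of three spring mounts that look alike (the letters say nothing about place or softness; their places and softness must be found out). A loose steel plate 110 x 64 x 12 mm, about 0.8 kg, lying flat on the bench, carries the spring pad at one end and the tag at the other. Origin: centre of the plate's underside; x along the plate from pad to tag (roughly away from the robot), z up. Pad axis at x = -28 mm, tag at x = +32 mm, both at y = 0
- mount_b_pad_top (a point): centre of the flat top of mount_b's round black rubber pad, 44 mm across, on a coil spring above a dark cup; 70 mm above the bench when free; moves with the pad
- pad_b (a joint): how far mount_b's pad is pressed down, 0 (free) to 0.020 m (stop). It springs back. Pressed down 10 mm, the softest of the three pads pushes back with about 4 N, the two others with about 8 and 11 N
- mount_b_tag_top (a point): centre of the flat top lip (18 mm along x, 28 mm along y) of mount_b's upright sheet-aluminium tag in its slotted guide block; 62 mm above the bench when up, 42 mm when fully down; the guide block's top is at 36 mm; moves with the tag
- mount_c: one of three spring mounts that look alike (the letters say nothing about place or softness; their places and softness must be found out). A loose steel plate 110 x 64 x 12 mm, about 0.8 kg, lying flat on the bench, carries the spring pad at one end and the tag at the other. Origin: centre of the plate's underside; x along the plate from pad to tag (roughly away from the robot), z up. Pad axis at x = -28 mm, tag at x = +32 mm, both at y = 0
- mount_c_pad_top (a point): centre of the flat top of mount_c's round black rubber pad, 44 mm across, on a coil spring above a dark cup; 70 mm above the bench when free; moves with the pad
- pad_c (a joint): how far mount_c's pad is pressed down, 0 (free) to 0.020 m (stop). It springs back. Pressed down 10 mm, the softest of the three pads pushes back with about 4 N, the two others with about 8 and 11 N
- mount_c_tag_top (a point): centre of the flat top lip (18 mm along x, 28 mm along y) of mount_c's upright sheet-aluminium tag in its slotted guide block; 62 mm above the bench when up, 42 mm when fully down; the guide block's top is at 36 mm; moves with the tag
- tag_1 (a joint): how far down one of the three tags is (one of tag_1, tag_2, tag_3; which mount carries which is not told, the numbers have nothing to do with letters or places). Value 0 (up, at the start) to 0.020 m (stop). It slides with about 4 N of friction and stays where it is left
- tag_2 (a joint): how far down one of the three tags is (one of tag_1, tag_2, tag_3; which mount carries which is not told, the numbers have nothing to do with letters or places). Value 0 (up, at the start) to 0.020 m (stop). It slides with about 4 N of friction and stays where it is left
- tag_3 (a joint): how far down one of the three tags is (one of tag_1, tag_2, tag_3; which mount carries which is not told, the numbers have nothing to do with letters or places). Value 0 (up, at the start) to 0.020 m (stop). It slides with about 4 N of friction and stays where it is left
- black_knob: black ribbed knob, 30 mm across, 20 mm high; bystander; origin: centre of its underside
- cam_lock_0: small metal cam lock, 23x32x24 mm; bystander; origin: centre of its underside
- terminal_block: small green terminal block, 11x31x10 mm; bystander; origin: centre of its underside

How it is judged:
By the outcome, as a careful person would: the job done as asked, in the order asked, and still so for the second after the job is handed in, with the robot touching nothing.
It also fails if it takes over 48 s, if anything falls off the work surface, if the arm or the gripper's body presses on something with over 40 N, if the wrist force passes 120 N, or if a joint passes its speed limit or range.

## Working session

There is one attempt and no reset: what is moved stays moved. The work goes in short steps, each a Python script; the robot and the scene stay as the last script left them, time stands still between calls to the robot, and variables do not carry over. Pictures are saved under pics/ and viewed, at most 10 in all, crops included, and the job is handed in when it is done.

```bash
ls; mkdir -p pics; python3 - <<'E'
from rig import bot
import cv2,numpy as np
s=bot.read_state(); print(s['clock'],s['ee_pos'],s['tool_rot'],s['grip_width'])
for n in ("scene","top"):
    c=bot.read_camera(n); np.savez(f"{n}.npz",**c); cv2.imwrite(f"pics/{n}.png",c["image"]); print(n,c["fovy"],c["cx"],c["cy"],c["eye"],c["attitude"])
E
```

```text
pics
0.0 [169.17949996 523.10009692 249.72306838] [-1.14185554e-04  1.55748566e-01  9.87796567e-01 -5.59692161e-04] 85.36771323036368
scene 42.656323991665076 318.18908215172513 190.2087961760811 [640.96193401 452.05543828 659.70019829] [-0.0441392   0.10931855  0.90600687 -0.4065129 ]
top 50.48132942028983 318.40496879695155 193.67789936193742 [ 429.57029872 -187.35727655  933.37155351] [ 0.03554609 -0.70538172  0.70715593 -0.03322058]
```

View pics/top.png

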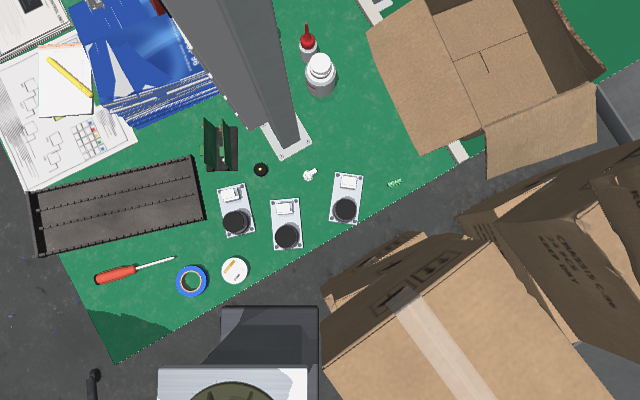

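View pics/scene.png

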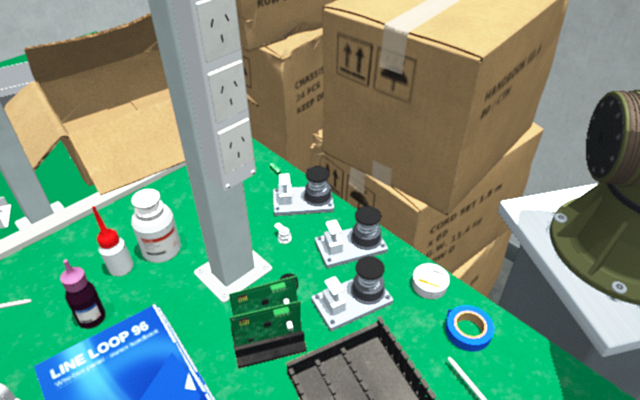

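The top view shows three mounts: pads at about (235,222), (286,235) and (345,209), with tags above them at (231,193), (284,208) and (347,182). A tall post stands at about (285,140), and cartons sit to the right. Next I'll measure the pads and tags.

```bash
cat > h.py <<'E'
import numpy as np,cv2
from scipy.spatial.transform import Rotation as R
def load(n): return dict(np.load(n+".npz"))
def Rq(q): return R.from_quat(np.roll(q,-1)).as_matrix()
def cloud(c):
    h,w=c["depth"].shape; f=h/2/np.tan(np.radians(c["fovy"])/2)
    u,v=np.meshgrid(np.arange(w),np.arange(h))
    d=np.dstack([(u-c["cx"])/f,(v-c["cy"])/f,np.ones((h,w))])
    ray=d@Rq(c["attitude"]).T
    return ray, c["eye"]+ray*c["depth"][...,None]
def onplane(c,ray,uv,z):
    r=cv2.remap(ray.astype(np.float32),np.float32([[uv[0]]]),np.float32([[uv[1]]]),1)[0,0]
    return c["eye"]+r*(z-c["eye"][2])/r[2]
E
python3 - <<'E'
from h import *
c={}
for n in("top","scene"):
    c=load(n); ray,P=cloud(c); g=c["image"].max(2); sat=np.ptp(c["image"].astype(int),axis=2)
    roi=(P[...,0]>250)&(P[...,0]<520)&(P[...,1]>-330)&(P[...,1]<0)
    print(n,"bench z",np.median(P[...,2][roi&(c["depth"]>0)&(c["image"][...,1]>c["image"][...,2].astype(int)+40)]))
    for nm,m,z,lo,hi in(("pad",roi&(g<95)&(sat<30)&(P[...,2]>64)&(P[...,2]<76),70,150,4000),("tag",roi&(g>150)&(P[...,2]>56)&(P[...,2]<70),62,30,1500),("plate",roi&(P[...,2]>7)&(P[...,2]<80),12,600,9000)):
        k,_,st,ce=cv2.connectedComponentsWithStats(m.astype(np.uint8))
        for i in range(1,k):
            if lo<st[i,4]<hi:
                L=np.argwhere(_==i); q=P[_==i]
                rect=cv2.minAreaRect(q[:,:2].astype(np.float32))
                print(nm,ce[i].round(1),st[i,4],"ray",onplane(c,ray,ce[i],z).round(1),"cloud",q.mean(0).round(1),"rect",np.round(rect[0],1),np.round(rect[1],1),round(rect[2],1))
E
```

```text
top bench z -0.2171830099545673
pad [345.3 208.9] 350 ray [ 482.5 -239.4   70. ] cloud [ 482.5 -239.4   69.7] rect [ 482.5 -238.8] [41.1 40.8] 0.1
pad [234.8 221.5] 284 ray [457.4 -14.5  70. ] cloud [457.4 -14.5  69.8] rect [457.6 -15.8] [42.6 31.3] 0.5
pad [285.  236.4] 357 ray [ 427.2 -116.8   70. ] cloud [ 427.2 -116.8   69.7] rect [ 426.9 -116.8] [41.6 41.3] 45.9
tag [282.8 207.2] 118 ray [ 486.8 -111.3   62. ] cloud [ 486.9 -111.3   61.8] rect [ 486.9 -111. ] [17.8 27.3] 5.0
plate [240.3 215.2] 879 ray [472.9 -14.7  12. ] cloud [472.  -19.6  36.6] rect [476.3 -14.2] [87.9 47.9] 13.3
plate [344.5 208.2] 863 ray [ 487.7 -241.2   12. ] cloud [ 486.2 -239.7   37.2] rect [ 489.6 -240.8] [64.  67.2] 81.8
plate [286.  223.6] 1486 ray [ 454.5 -114.1   12. ] cloud [ 454.3 -115.7   31.8] rect [ 455.  -113.8] [110.   64.1] 5.1
scene bench z -1.0246845473972712
pad [317.4 174.1] 318 ray [ 482.6 -234.4   70. ] cloud [ 482.2 -236.    68.7] rect [ 481.6 -238.4] [45.2 41.6] 75.5
pad [368.  215.5] 402 ray [ 426.9 -111.5   70. ] cloud [ 426.4 -112.9   68.7] rect [ 425.8 -114. ] [44.1 41. ] 52.4
pad [368.3 264.9] 363 ray [458.1 -11.9  70. ] cloud [457.8 -12.8  68.9] rect [457.6 -14.9] [40.4 29.7] 0.1
tag [333.5 227.3] 148 ray [ 486.5 -106.9   62. ] cloud [ 486.1 -108.1   60.7] rect [ 485.8 -108.5] [17.5 29.6] 3.2
tag [333.1 279.8] 37 ray [514.3  -3.6  62. ] cloud [514.1  -4.4  60.9] rect [513.8  -4.3] [11.5  8.7] 5.6
plate [408.6 159.8] 2192 ray [ 276.9 -300.7   12. ] cloud [ 295.9 -263.4   44.6] rect [ 298.7 -266.1] [ 10.7 162.1] 37.5
plate [315.6 190.8] 1261 ray [ 481.9 -254.8   12. ] cloud [ 487.9 -228.8   35.7] rect [ 489.7 -238.5] [66.8 69.7] 81.8
plate [354.5 246.3] 3202 ray [ 450.5 -101.9   12. ] cloud [457.3 -83.2  35.2] rect [450.2 -72.7] [110.  146.1] 5.7
```

```bash
python3 - <<'E'
from h import *
for n in("top","scene"):
    c=load(n); ray,P=cloud(c); g=c["image"].max(2)
    roi=(P[...,0]>390)&(P[...,0]<570)&(P[...,1]>-300)&(P[...,1]<50)&(c["depth"]>0)
    for nm,m,z,lo,hi in(("pad",roi&(g<95)&(P[...,2]>64)&(P[...,2]<76),70,150,4000),("tag",roi&(g>150)&(P[...,2]>56)&(P[...,2]<67),62,30,1500),("plate",roi&(P[...,2]>7)&(P[...,2]<80),12,600,9000)):
        k,l,st,ce=cv2.connectedComponentsWithStats(m.astype(np.uint8))
        for i in range(1,k):
            if lo<st[i,4]<hi:
                q=P[l==i]; rect=cv2.minAreaRect(q[:,:2].astype(np.float32))
                print(n,nm,ce[i].round(1),st[i,4],"ray",onplane(c,ray,ce[i],z).round(1),"rect",np.round(rect[0],1),np.round(rect[1],1),round(rect[2],1))
    T=(P[...,0]>100)&(P[...,0]<800)&(abs(P[...,1])<600)&(P[...,2]>90)&(c["depth"]>0)
    k,l,st,ce=cv2.connectedComponentsWithStats(T.astype(np.uint8))
    for i in range(1,k):
        if st[i,4]>150: q=P[l==i]; print(n,"tall",ce[i].round(),st[i,4],q.min(0).round(),q.max(0).round())
E
```

```text
top pad [345.3 208.9] 350 ray [ 482.5 -239.4   70. ] rect [ 482.5 -238.8] [41.1 40.8] 0.1
top pad [233.  221.6] 350 ray [457.3 -10.9  70. ] rect [457.4 -10.4] [41.  42.5] 11.6
top pad [285.  236.4] 357 ray [ 427.2 -116.8   70. ] rect [ 426.9 -116.8] [41.6 41.3] 45.9
top tag [349.2 180.4] 118 ray [ 542.2 -248.4   62. ] rect [ 542.4 -248.4] [27.8 18.1] 81.7
top tag [227.4 193.3] 116 ray [515.9   3.4  62. ] rect [515.9   4.1] [17.9 28.2] 14.1
top tag [282.8 207.2] 118 ray [ 486.8 -111.3   62. ] rect [ 486.9 -111. ] [17.8 27.3] 5.0
top plate [345.6 198. ] 1461 ray [ 509.9 -243.7   12. ] rect [ 510.8 -243.9] [ 63.9 110.1] 81.6
top plate [235.6 210. ] 1483 ray [484.4  -4.1  12. ] rect [485.1  -3.9] [109.9  64.3] 13.5
top plate [286.  223.6] 1486 ray [ 454.5 -114.1   12. ] rect [ 455.  -113.8] [110.   64.1] 5.1
top tall [205.  63.] 16822 [ 604. -144.   90.] [800. 274. 633.]
top tall [457. 102.] 5850 [ 595. -600.   90.] [ 800. -345.  129.]
top tall [320.  65.] 459 [ 749. -209.   91.] [ 794. -168.  125.]
top tall [455. 336.] 30747 [ 191. -600.   90.] [ 423. -189.  297.]
scene pad [317.4 174.2
[... 463 characters left out ...]
3 ray [515.5   7.4  62. ] rect [515.2   5.7] [17.8 28. ] 13.6
scene plate [304.4 193.1] 1997 ray [ 503.7 -253.8   12. ] rect [ 509.5 -241.4] [ 66.8 109.9] 81.8
scene plate [353.3 269. ] 5607 ray [466.3 -55.3  12. ] rect [471.7 -48.1] [202.7 124.6] 75.6
scene tall [204. 110.] 18811 [ 604. -464.   90.] [800. -39. 473.]
scene tall [423.  67.] 25578 [ 100. -469.   90.] [ 421. -185.  295.]
scene tall [616. 146.] 3298 [100. -57. 157.] [127.  34. 286.]
scene tall [148. 205.] 778 [ 748. -208.   90.] [ 791. -162.  123.]
scene tall [265. 287.] 391 [571.   2.  90.] [665.  18.  99.]
scene tall [268. 311.] 391 [573.  45.  90.] [667.  58.  99.]
scene tall [154. 362.] 6404 [695.  26.  98.] [800. 176. 140.]
```

```bash
python3 - <<'E'
from h import *
from rig import bot
rows=[];rhs=[]
def q(yaw,tilt): 
    # tool z down, tilted in the arm's plane
    r=R.from_euler('zyx',[yaw,0,0])*R.from_euler('y',tilt)*R.from_quat([0,1,0,0]); x=r.as_quat(); return np.roll(x,1)
for rr in(350,420,500,560):
  for z in(100,180,260):
    for t in(0,.3,-.3):
      j=bot.ik([rr*np.cos(.5),rr*np.sin(.5),z],q(.5,t))
      if j is None: continue
      s,e=j[1],j[1]+j[2]
      d=R.from_euler('y',t).apply([0,0,-1])
      if abs(j[3])>.01: print('flip',j);continue
      rows+= [[1,0,np.sin(s),np.cos(s),np.sin(e),np.cos(e),d[0]],[0,1,np.cos(s),-np.sin(s),np.cos(e),-np.sin(e),d[2]]]; rhs+=[rr,z]
x,res,rk,_=np.linalg.lstsq(np.array(rows),rhs,rcond=None); print(x.round(1),res,rk)
a,h,L1,o1,L2,o2,L=x
for nm,p in(("L",(457,-10.6)),("M",(427,-116.8)),("R",(482,-239)),("Rtag",(542,-248))):
    for yaw in (0,):
        az=np.arctan2(p[1],p[0]); j=bot.ik([*p,80],q(az,0)); s,e=j[1],j[1]+j[2]
        print(nm,np.round(j,2),"elbow r,z",round(a+L1*np.sin(s)),round(h+L1*np.cos(s)),"wrist",np.round(np.hypot(*p)),round(80+L))
for n in("top","scene"):
    c=load(n); _,P=cloud(c); az=np.arctan2(-239,482)
    u=P[...,0]*np.cos(az)+P[...,1]*np.sin(az); w=-P[...,0]*np.sin(az)+P[...,1]*np.cos(az)
    for lo in range(150,700,50):
        print(n,lo,[ (lambda m: P[...,2][m].max().round() if m.any() else None)((c["depth"]>0)&(u>lo)&(u<lo+50)&(w>a_)&(w<a_+30)) for a_ in range(-150,60,30)])
E
```

```text
flip [ 0.41205972  0.23279667  2.03380736 -0.02814436  1.1740385  -1.6439495 ]
flip [ 0.37043313 -0.05958439  2.36048011  0.07380767  0.544272   -1.75781015]
flip [ 0.41205972  0.09499057  1.96868428 -0.02645342  1.37689265 -1.6497293 ]
flip [ 0.37043313 -0.23921967  2.27600844  0.0528493   0.80786995 -1.73117535]
flip [ 0.41205972 -0.00230681  1.86917141 -0.02595767  1.57363577 -1.6549015 ]
flip [ 0.37043313 -0.34806749  2.15450805  0.04434253  1.03795067 -1.71717299]
flip [ 0.42473302  0.36676799  1.8482854  -0.02361524  1.22582851 -1.63472627]
flip [ 0.39621074  0.10299663  2.19302794  0.05881521  0.54785722 -1.72020391]
flip [ 0.42473302  0.24643724  1.78842252 -0.02252912  1.40597446 -1.63901635]
flip [ 0.39621074 -0.05341002  2.12057662  0.04370646  0.77642365 -1.70117204]
flip [ 0.42473302  0.15888342  1.69517624 -0.02222657  1.58672954 -1.64306765]
flip [ 0.39621074 -0.15824571  2.0124075   0.03664784  0.98925917 -1.69011833]
flip [ 0.43537383  0.51680784  1.61938911 -0.0197817   1.30485586 -1.62734397]
flip [ 0.41542563  0.26504947  1.99098653  0.04508458  0.58703481 -1.6891
[... 3163 characters left out ...]
64(247.0), None, None, None, np.float64(1.0)]
scene 400 [np.float64(293.0), np.float64(282.0), None, None, None, None, np.float64(1.0)]
scene 450 [np.float64(292.0), None, None, None, np.float64(2.0), np.float64(2.0), np.float64(2.0)]
scene 500 [None, None, None, np.float64(-1.0), np.float64(71.0), np.float64(72.0), np.float64(14.0)]
scene 550 [None, None, np.float64(2.0), np.float64(1.0), np.float64(70.0), np.float64(71.0), np.float64(63.0)]
scene 600 [None, np.float64(2.0), np.float64(11.0), np.float64(8.0), np.float64(14.0), np.float64(62.0), np.float64(36.0)]
scene 650 [np.float64(2.0), np.float64(2.0), np.float64(10.0), np.float64(2.0), np.float64(2.0), np.float64(2.0), np.float64(2.0)]
```

```bash
cat >> h.py <<'E'
PAD=dict(L=(457.3,-9.3),M=(426.5,-115.5),R=(482,-238.6))
TAG=dict(L=(515.6,4.9),M=(486.4,-109.8),R=(541.7,-247.4))
def down(p):  # tool down, closing line radial (last joint near 0)
    az=np.arctan2(p[1],p[0]); t=(az+np.pi/2)/2
    return np.array([0,np.cos(t),np.sin(t),0])
E
python3 - <<'E'
from h import *
from rig import bot
for d in(PAD,TAG):
    for k,p in d.items(): print(k,np.round(bot.ik([*p,90],down(p)),2))
bot.move_gripper(0); print(bot.read_state()['clock'],bot.tip_reach,bot.read_state()['grip_width'])
p=PAD["L"]; bot.move_to([*p,150],down(p))
s=bot.read_state(); print(s['clock'],s['ee_pos'],s['ft_force'],s['joint_positions'])
c=bot.read_camera("scene"); cv2.imwrite("pics/s2.png",c["image"])
E
```

```text
L [-0.1   0.31  1.93 -0.    0.9  -0.08]
M [-0.35  0.28  1.97 -0.    0.89 -0.08]
R [-0.53  0.46  1.7  -0.    0.97 -0.07]
L [-0.06  0.42  1.77 -0.    0.95 -0.07]
M [-0.3   0.39  1.82 -0.    0.94 -0.07]
R [-0.49  0.57  1.53 -0.    1.04 -0.06]
0.8667 19.0 0.32901439998640053
3.0667 [457.44903582  -8.7691747  150.10978941] [0.9350485  0.23897194 0.48859385] [-9.92611279e-02  2.12500298e-01  1.88401599e+00  3.26205619e-05
  1.04483369e+00 -8.01133352e-02]
```

View pics/s2.png

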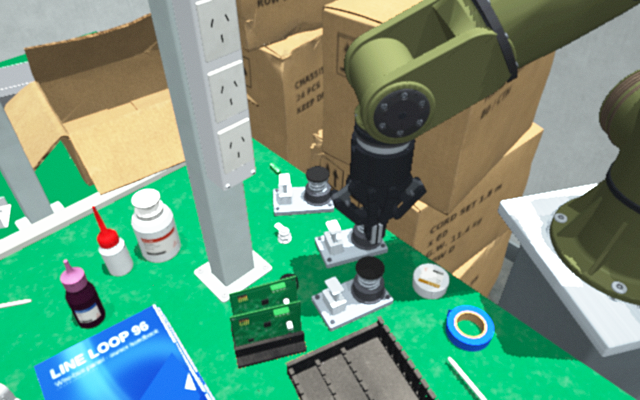

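The closed fingertips hang at about (370,245), directly above the left pad at (370,270). The arm is clear of the post and boxes, so I'll press left to right.

```bash
cat >> h.py <<'E'
def press(bot,k):
    p=PAD[k]; o=down(p)
    if k!="L": bot.move_to([*p,130],o)
    bot.servo_line([*p,93],speed=100); bot.dwell(.3)
    f0=bot.read_state()['ft_force']
    for tip in(66,60):
        bot.servo_line([*p,tip+19],speed=25); bot.dwell(.3)
        s=bot.read_state(); print(k,tip,"ee",s['ee_pos'].round(2),"dF",(s['ft_force']-f0).round(2))
    bot.servo_line([*p,130],speed=100); bot.dwell(.1)
    s=bot.read_state(); print("clock",s['clock'],"residual",(s['ft_force']-f0).round(2))
E
python3 - <<'E'
from h import *
from rig import bot
press(bot,"L")
E
```

```text
L 66 ee [457.45  -9.32  85.13] dF [2.28 0.12 3.8 ]
L 60 ee [457.43  -9.32  79.07] dF [ 0.6  -0.46  8.6 ]
clock 6.35 residual [-0.23  0.2   0.19]
```

```bash
python3 - <<'E'
from h import *
from rig import bot
press(bot,"M"); press(bot,"R")
c=bot.read_camera("top"); np.savez("top2.npz",**c); cv2.imwrite("pics/t2.png",c["image"])
E
```

```text
M 66 ee [ 426.72 -115.59   85.17] dF [ 1.96 -0.17  3.98]
M 60 ee [ 426.77 -115.61   79.39] dF [-0.44 -0.28 10.71]
clock 9.9 residual [0.45 0.85 1.02]
R 66 ee [ 481.95 -238.6    85.04] dF [-1.22  0.19  0.35]
R 60 ee [ 482.11 -238.67   79.12] dF [ 1.4  -0.49  3.26]
clock 13.5333 residual [-0.82  0.43 -1.55]
```

The forces at about 10 mm were left 8.6 N, middle 10.7 N and right 3.3 N, so the right mount is softest. I'll push its tag down with the fingers turned across the plate to stay clear of the pad.

```bash
python3 - <<'E'
from h import *
from rig import bot
p=TAG["R"]; a=np.radians(-7.8); cand=[]
for yaw in(a,a+np.pi):   # tool y across the plate
    o=np.array([0,np.cos(yaw/2),np.sin(yaw/2),0]); j=bot.ik([*p,130],o)
    if j is not None: cand.append((abs(j[5]),yaw,o)); print(np.round(j,2))
_,_,o=min(cand,key=lambda t:t[0])
bot.move_to([*p,130],o); bot.servo_line([*p,88],speed=80); bot.dwell(.3)
f0=bot.read_state()['ft_force']
hit=bot.servo_line([*p,57],speed=20,until_force=18); bot.dwell(.1)
s=bot.read_state(); print(hit,s['ee_pos'].round(2),(s['ft_force']-f0).round(2))
E
```

```text
[-0.49  0.52  1.51 -0.    1.12  1.22]
[-0.49  0.52  1.51 -0.    1.12 -1.92]
True [ 541.77 -247.43   61.03] [-3.06  1.54  7.1 ]
```

```bash
python3 - <<'E'
from h import *
from rig import bot
p=TAG["R"]
for z in(60,59):
    hit=bot.servo_line([*p,z],speed=15,until_force=20); bot.dwell(.15)
    s=bot.read_state(); print(hit,s['ee_pos'].round(2),s['ft_force'].round(2))
    if s['ft_force'][2]>20: break
bot.servo_line([*p,150],speed=120)
j=s['joint_positions'].copy()
q=[330,-10,300]; bot.move_to([*PAD["M"][:1],-60,280],down((426,-60)))
bot.move_joints([0.9,*bot.read_state()['joint_positions'][1:]]); bot.dwell(.2)
s=bot.read_state(); print(s['clock'],s['ft_force'])
for n in("top","scene"):
    c=bot.read_camera(n); cv2.imwrite(f"pics/{n}3.png",c["image"]); ray,P=cloud(c); g=c["image"].max(2)
    for nm,D in(("pad",PAD),("tag",TAG)):
        for k,p in D.items():
            m=(np.hypot(P[...,0]-p[0],P[...,1]-p[1])<(20 if nm=="pad" else 14))&(P[...,2]>(60 if nm=="pad" else 39))
            print(n,nm,k,np.median(P[m],0).round(1),m.sum())
    roi=(P[...,0]>390)&(P[...,0]<570)&(P[...,1]>-300)&(P[...,1]<50)&(P[...,2]>7)&(P[...,2]<80)
    kk,l,st,ce=cv2.connectedComponentsWithStats(roi.astype(np.uint8))
    for i in range(1,kk):
        if st[i,4]>600: r=cv2.minAreaRect(P[l==i][:,:2].astype(np.float32)); print(np.round(r[0],1),np.round(r[1],1),round(r[2],1))
E
```

```text
False [ 541.82 -247.48   60.93] [-6.27  3.02 15.8 ]
False [ 541.89 -247.5    60.85] [-10.87   4.19  25.04]
21.85 [-0.26276063 -0.56790435  0.25197353]
top pad L [456.5  -9.1  69.7] 300
top pad M [ 425.9 -114.9   69.7] 306
top pad R [ 482.3 -238.6   69.6] 297
top tag L [516.3   4.3  61.9] 107
top tag M [ 487.2 -109.6   61.6] 107
top tag R [ 541.5 -247.2   41.7] 99
[ 510.6 -243.9] [ 63.9 110.2] 81.6
[484.9  -3.6] [110.1  64.8] 13.5
[ 454.9 -113.9] [109.8  64. ] 5.0
scene pad L [458.   -8.5  68.9] 446
scene pad M [ 426.9 -115.    68.9] 332
scene pad R [ 482.4 -237.    69.1] 262
scene tag L [514.9   7.3  60.8] 202
scene tag M [ 486.  -107.3   60.4] 153
scene tag R [ 541.2 -247.5   41.2] 83
[ 509.3 -240.9] [ 66.6 109.6] 81.2
[471.6 -48.1] [199.9 124.8] 75.8
```

View pics/scene3.png

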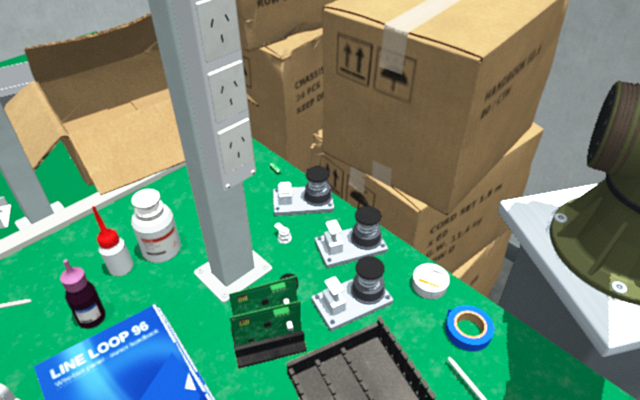

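The right mount's tag, at about (284,188), is down at 42 mm. The other two are up at 62 mm, and nothing has moved.

```bash
python3 -c "
from rig import bot
print(bot.finish_job())"
```

```text
the job is handed in; nothing more can be done
None
```

I pressed the pads left to right (8.6, 10.7 and 3.3 N at about 10 mm), found the right mount softest, pushed only its tag fully down to 42 mm, saw no mount shift in the final camera check, and handed the job in after about 22 s.

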